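# Wedge the tool rest into the repair jig's dovetail way

## Robot

A 6-joint arm with a two-finger parallel gripper is mounted at the origin on the work surface. World frame = base frame: x ahead of the robot, y to its left, z up, the work surface at z = 0. Lengths are in m, angles in degrees, forces in N, time in s.
With the tool pointing down it reaches from about 0.35 to 0.875 m from the base axis. Payload 4.2 kg.
Tool frame: the origin (TCP) lies midway between the tips of the shut fingers; the grasp point (between the pads) lies 19 mm behind it (pinch_z is the distance from the TCP to the grasp point, in m); z points along the fingers, y is the line along which they close (so a half turn about z gives the same grasp; the last joint's range is limited). The gripper opens to 85 mm and grips with 20 to 120 N. Pads are 22 mm wide; open, the fingers measure 114 mm over their backs; the gripper's body (76 mm by 85 mm) begins 54 mm behind the grasp point. The pads swing forward as they close: fully open they stand 13 mm farther back than shut.
Start: joints at [79.045, 22.042, 0.453, 0, -68.411, -14.817], TCP at [0.272, 0.563, 0.231] pointing down, gripper open.
Joint ranges: [-179.83, 179.83], [-69.29, 118.12], [-61.27, 80.66], [-181.25, 117.63], [-171.15, -9.14], [-177.46, 177.46]. Speed limits (degrees/s): [159.86, 159.86, 180, 180, 180, 180].

## Interface

Orientations are given as [roll, pitch, yaw] about the fixed x, y, z axes, in that order (R = Rz(yaw) Ry(pitch) Rx(roll)).
In Python, from bench import * gives the robot as it stands. The module is installed in compiled form; this text tells all that it offers.
- The arm moves only by the shell command python3 -m jog 'ROWS'. ROWS is JSON, one flat list of numbers, 7 for each row, row after row: the shift along the tool's x, y, z in mm, then the turn, a rotation vector about the tool's x, y, z in degrees, then the closure, from 0 (fully open) to 1 (shut). A call has 1 to 12 rows; each row is the pose to reach, as a shift and turn from the pose commanded when the call began, along the tool's axes at that moment; what a row does not reach only later rows make up. A row lasts 1/12 s, in which the tool goes at most 41.7 mm and 7.16 degrees, less where a joint would pass 70% of its speed; a pose out of reach is approached as far as the arm can. A call with a gripper value outside its range is refused whole. The fingers move at their own pace and stop on an object; the grip force is fixed at half the most. Time passes only in rows, so rows that repeat a pose let the fingers close. It gives the time, the measured TCP pose, the force, the opening and the grip force at its end, in the units of the state.
- get_state(): the state, without advancing time (a new reading comes with each control period).
- get_image(name): name is "side" or "top"; returns the picture (400x640x3 uint8, red, green, blue); there is no depth.
- camera_info(name): a dict with "K" (3x3 intrinsics, pixels), "k1" (the pictures are not rectified: a ray, as slopes to the right and down, at radius r is drawn at 1 + k1 r^2 times it, then the intrinsics apply), "rvec" (rotation vector, rad) and "tvec" (3), from world to camera coordinates, as OpenCV has them. Camera axes: x right, y down, z forward; pixel columns grow to the right and rows downward; lengths in m; the calibration is good to about 2 mm. A picture is of the moment at which its call begins. camera_info takes no time and is no camera call.
- hand_in(): hands the job in; it is judged then, once.
The state is a dict: "t": time; "qpos": joint angles; "joint_velocities": joint speeds; "joint_torque": joint torques, N m; "ee_pos": TCP position; "orientation": TCP orientation; "force": force on the tool from outside, world axes, zero at the start; "torque": the same for the moment, N m; "gripper_width": finger opening in m; "finger_force": force on a finger pad.
Only numpy, scipy, OpenCV 4.12 (cv2) and the standard library are available. Lean on these libraries where they do the work, as an engineer would, in place of code of your own. Each camera call takes 0.05 s, during which the arm holds its last target. There are 200 camera calls.

## Task

Pick up the loose tool rest, set its dovetail foot on the jig's apron, narrow nose first, and slide it into the tapered way until it wedges tight. Push firmly with about 8 N, feeling for the resistance to build up without ramming it, then let go so that it stays wedged, and leave the other things on the bench alone.

Things in the scene. Friction and masses are not known exactly. Their poses are not given: they have to be found in the camera images.
- rest_center (a point): Loose tool rest: steel dovetail foot, black plastic upright, two-pronged fork on top; 83 mm high, about 0.35 kg. Point 42 mm above the foot's underside; x towards the nose (narrow end), z up. Upright 24 mm across flat sides (y), x = -20 (rounded back) to +14 mm, 14 to 69 mm above the underside, prongs above. Stands left or right of the jig, nose within 0.75 rad of straight ahead.
- rest: The same tool rest; origin mid-foot, at its underside. Foot 64 mm long (x), 14 mm high, flanks undercut 30 degrees (narrower on top). At the underside the straight flank is at y = -25 mm; the tapered one at y = +25 mm at mid-length, 27.7 at tail, 22.3 at nose. Held or pushed askew it jams early; pushed at the middle of the rounded back it lines up: press again until it stops moving.
- jig: Board-repair jig fixed to the bench: aluminium plate 220 (x) by 110 (y) by 16 mm thick; origin at the centre of its underside; x along the way, the way the rest is pushed (away from the robot, yaw up to 0.3 rad). Bare apron on top from x = -110 to -20 mm, then two undercut steel rails 14 mm high to x = +110 mm: straight one at -y, tapered gib at +y. No end stop.
- mouth (a point): Mouth of the way, on the plate's top (16 mm up) at jig x = -20 mm, y = 0, where the rails begin. The foot cannot drop in between the rails: set it on the apron and slide it in. At the mouth it has about 7 mm of sideways play, centred with the rest's middle at jig y = +3.5 mm; the play shrinks 1 mm per 12 mm of travel.
- bind (a point): Point on the plate's top at jig x = +35 mm, y = 0: the rest binds with its middle somewhere within 23 mm before or after it, because the straight rail (face at jig y = -25 mm at plate level) was set by hand, up to 1.8 mm either way, unseen. Over the next 2 to 6 mm of travel it wedges tight.
- gib: Tapered steel rail at the +y side; face at plate level at jig y = +29.6 mm at the mouth, +25 mm at jig x = +35 mm. Origin over the jig's, at the plate's top. Backed by a stiff spring (60 N/mm sideways, 3 mm). Pushing the rest with 7 to 10 N along the way makes it squeeze the foot with 8 to 18 N, also once let go; under 5 N is loose, over 28 N damages it.
- drive: Bystander, to be left alone: external drive case, black with an aluminium panel, 115 x 75 x 22 mm, origin at the centre of its underside.
- cleaner: Bystander, to be left alone: white plastic bottle, 56 mm across, 150 mm high, origin at the centre of its underside.
- mug: Bystander, to be left alone: white mug, 80 mm across, 90 mm high, origin at the centre of its underside.
- screwtray: Bystander, to be left alone: clear shallow tray with dividers, 100 x 160 x 30 mm, origin at the centre of its underside.
- driver: Bystander, to be left alone: screwdriver with a black handle, 170 mm long, origin at the centre of its underside.
- flux: Bystander, to be left alone: small white pot, 40 mm across, 28 mm high, origin at the centre of its underside.
- mouse: Bystander, to be left alone: round black computer mouse, 60 mm across, 34 mm high, origin at the centre of its underside.
Mind the look-alikes: they are no part of the job. What is shaped like the rest but red is not meant. Several things have the shape of the jig; the one meant has the colours described above.

How it is judged:
By the outcome, as a careful person would: the job done as asked, in the order asked, and still so for the second after the job is handed in, with the robot touching nothing.
It also fails if it takes over 58 s, if anything falls off the work surface, if the arm or the gripper's body presses on something with over 40 N, if the wrist force passes 120 N, or if a joint passes its speed limit or range.

## Working session

There is one attempt and no reset: what is moved stays moved. The work goes in short steps, Python scripts to look and compute and a shell command to move; the robot and the scene stay as the last step left them, time stands still between calls to the robot, and variables do not carry over. Pictures are saved under pics/ and viewed, at most 10 in all, crops included, and the job is handed in when it is done.

```bash
mkdir -p pics
python3 - <<'E'
from bench import *
import cv2
for n in("top","side"):
    cv2.imwrite(f"pics/{n}0.png",get_image(n)[:,:,::-1]); print(camera_info(n))
print(get_state())
E
```

```text
{'K': array([[485.68318782,   0.        , 329.53578755],
       [  0.        , 485.68318782, 195.29249357],
       [  0.        ,   0.        ,   1.        ]]), 'k1': -0.07170460704408718, 'rvec': array([ 2.16838911, -2.17501561,  0.07306222]), 'tvec': array([0.01360323, 0.53767309, 1.47924692])}
{'K': array([[444.45824671,   0.        , 320.46334985],
       [  0.        , 444.45824671, 201.8610093 ],
       [  0.        ,   0.        ,   1.        ]]), 'k1': -0.01989232314893818, 'rvec': array([ 2.24605226, -1.00287938,  0.35316084]), 'tvec': array([-0.38471488,  0.33574506,  0.85874687])}
{'t': 0.1, 'qpos': array([ 7.90458615e+01,  2.20859142e+01,  3.86253294e-01, -2.34405528e-02,
       -6.84127900e+01, -1.48153980e+01]), 'joint_velocities': array([ 0.08595308, -0.04599678,  0.15722946,  0.05770115,  0.01875433,
        0.12586408]), 'joint_torque': array([-7.94247262e-04, -3.93323350e+01,  1.88928866e+01,  4.19797674e+00,
       -2.61948509e-03,  5.87271671e-06]), 'ee_pos': array([0.27149438, 0.56235715, 0.23033125]), 'orientation': array([ 1.79885717e+02, -7.69935557e-03, -2.57781744e+01]), 'force': array([ 0.18187044,  0.65196129, -0.27697346]), 'torque': array([-0.00812   , -0.01417695,  0.00718732]), 'finger_force': 0.0, 'gripper_width': 0.0854271482765838}
```

View pics/top0.png

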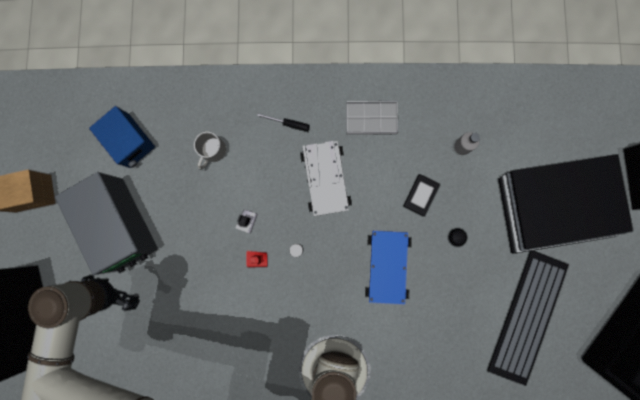

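View pics/side0.png

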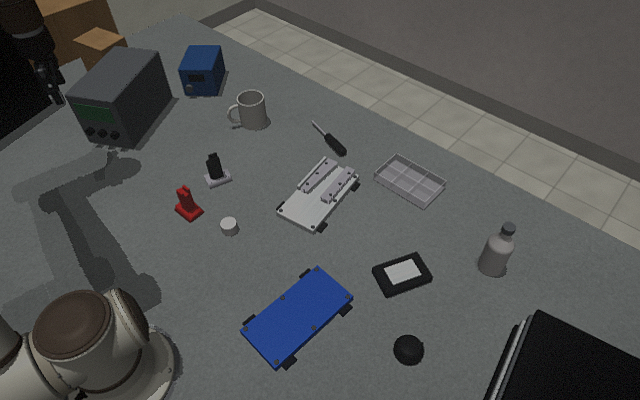

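Candidates for the rest are the black upright on a steel foot at top (246,221) / side (216,170), and a red look-alike at top (257,259). Candidates for the jig are the aluminium plate with steel rails at top (327,178) / side (318,195), and a blue look-alike at top (389,267). By the description I choose the black/steel rest and the aluminium jig. Next is a close crop to check that choice.

```bash
cat > h.py <<'E'
import numpy as np,cv2
from bench import *
def cam(n):
    c=camera_info(n); R=cv2.Rodrigues(c["rvec"])[0]; return c["K"],np.array([c["k1"],0,0,0.]),R,c["tvec"],c["rvec"]
def w(n,uv,z):
    "pixels -> world points on plane z"
    K,d,R,t,_=cam(n); p=cv2.undistortPoints(np.float64(uv).reshape(-1,1,2),K,d)[:,0]
    r=np.c_[p,np.ones(len(p))]@R; o=-R.T@t
    return o+r*((z-o[2])/r[:,2])[:,None]
def px(n,P):
    K,d,R,t,rv=cam(n); return cv2.projectPoints(np.float64(P).reshape(-1,1,3),rv,t,K,d)[0][:,0]
def tri(a,b):
    "top pixel a, side pixel b -> point, miss"
    o=[];r=[]
    for n,p in(("top",a),("side",b)):
        R,t=cam(n)[2:4]; o.append(-R.T@t); v=w(n,p,0)[0]-o[-1]; r.append(v/np.linalg.norm(v))
    s=np.linalg.lstsq(np.c_[r[0],-r[1]],o[1]-o[0],rcond=None)[0]
    A=o[0]+s[0]*r[0];B=o[1]+s[1]*r[1]; return (A+B)/2,np.linalg.norm(A-B)
E
python3 - <<'E'
import cv2,numpy as np
a=cv2.imread("pics/top0.png");b=cv2.imread("pics/side0.png")
f=lambda i,x,y,w,h,s:cv2.resize(i[y:y+h,x:x+w],None,fx=s,fy=s,interpolation=cv2.INTER_CUBIC)
# left: top rest 226..266,201..241 ; top jig 290..360,135..220 ; below: side
c=np.zeros((600,800,3),np.uint8)
def put(i,x,y): c[y:y+i.shape[0],x:x+i.shape[1]]=i[:600-y,:800-x]
put(f(a,226,201,40,40,7),0,0); put(f(b,195,145,40,45,7),0,284)
put(f(a,292,132,70,88,5.5).copy()[:484],284,0)[0:0] if 0 else put(f(a,296,134,62,86,4),284,0)
put(f(b,270,150,95,88,5),284+0,350) if 0 else put(f(b,270,150,95,88,2.8),534,0)
put(f(b,270,150,95,88,2.8),534,0)
put(f(a,226,201,40,40,5),284,360)
cv2.imwrite("pics/crop0.png",c)
E
```

```text
(no output)
```

View pics/crop0.png

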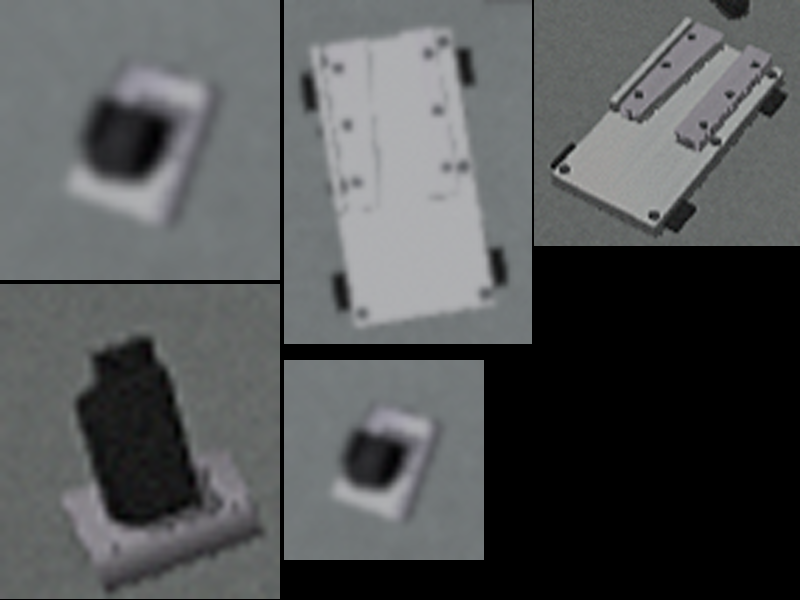

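The crop confirms it: the rest is a black upright on a steel foot, nose pointing up and right at about (253,212). The aluminium jig's apron faces the robot, around (333,205). Now I'll measure both.

```bash
cat > meas.py <<'E'
from h import *
def quad(im,box,thr,black=False,s=6):
    x,y,W,H=box; g=cv2.resize(im[y:y+H,x:x+W],None,fx=s,fy=s,interpolation=cv2.INTER_CUBIC).astype(int).mean(2)
    m=(g>thr).astype(np.uint8)
    if black: m|=(g<60).astype(np.uint8)
    m=cv2.morphologyEx(m,cv2.MORPH_CLOSE,np.ones((13,13)))
    c=max(cv2.findContours(m,0,1)[0],key=cv2.contourArea); h=cv2.convexHull(c)
    return (np.float64(cv2.approxPolyN(h,4,ensure_convex=True)).reshape(-1,2)+.5)/s-.5+[x,y], cv2.contourArea(c)/s/s,m
E
python3 - <<'E'
from meas import *
im=cv2.imread("pics/top0.png")
print("bg",im[230:238,228:236].mean(),"cam",*[(-cam(n)[2].T@cam(n)[3]).round(3) for n in("top","side")])
for nm,box,thr,z,b in(("rest",(228,203,36,36),150,0.004,True),("jig",(290,132,72,90),150,.016,False)):
    q,a,m=quad(im,box,thr,b); P=w("top",q,z); print(nm,q.round(1).tolist(),a); print((P*1e3).round(1)[:,:2].tolist())
    d=np.roll(P,-1,0)-P; print("len",(np.linalg.norm(d,axis=1)*1e3).round(1),"ang",np.degrees(np.arctan2(d[:,1],d[:,0])).round(1),"centre",(P.mean(0)*1e3).round(1))
g=im.mean(2); yy,xx=np.where(g[208:236,232:260]<60); print("upright px",xx.mean()+232,yy.mean()+208,xx.min()+232,xx.max()+232,yy.min()+208,yy.max()+208)
E
```

```text
bg 117.82291666666667 cam [ 0.414 -0.011  1.519] [ 0.04  -0.502  0.863]
rest [[253.4, 218.2], [247.6, 232.2], [235.1, 227.8], [239.8, 214.2]] 167.36111111111111
[[468.0, 250.8], [424.3, 268.7], [438.3, 308.3], [480.6, 294.1]]
len [47.3 42.  44.6 45.1] ang [ 157.7   70.4  -18.6 -106.3] centre [452.8 280.5   4. ]
jig [[348.6, 209.8], [313.6, 215.2], [301.6, 145.6], [336.6, 139.8]] 2373.3333333333335
[[493.1, -46.8], [476.4, 61.6], [695.1, 99.4], [713.0, -10.5]]
len [109.7 221.9 111.3 222.9] ang [  98.8    9.8  -80.7 -170.6] centre [594.4  25.9  16. ]
upright px 243.50526315789475 220.42105263157896 238 249 215 225
```

Run:
```python
from meas import *
im=cv2.imread("pics/top0.png"); s=6
x,y,W,H=230,204,32,34; g=cv2.resize(im[y:y+H,x:x+W],None,fx=s,fy=s,interpolation=cv2.INTER_CUBIC).astype(float).mean(2)
for thr in(135,145,155):
    m=((g>thr)).astype(np.uint8)
    n,l,st,_=cv2.connectedComponentsWithStats(m); k=np.zeros_like(m)
    for i in range(1,n):
        if st[i,4]>100: k[l==i]=1
    h=cv2.convexHull(np.argwhere(k)[:,::-1].astype(np.int32))
    q=(np.float64(cv2.approxPolyN(h,4,ensure_convex=True)).reshape(-1,2)+.5)/s-.5+[x,y]
    P=w("top",q,.004); d=np.roll(P,-1,0)-P
    print(thr,q.round(1).tolist(),(P*1e3).round(0)[:,:2].tolist(),(np.linalg.norm(d,axis=1)*1e3).round(1),np.degrees(np.arctan2(d[:,1],d[:,0])).round(1),(P.mean(0)*1e3).round(1))
# side view: top of upright dark blob
b=cv2.imread("pics/side0.png").mean(2)[148:192,198:232]; yy,xx=np.where(b<50); print("side dark",xx.min()+198,xx.max()+198,yy.min()+148,yy.max()+148)
```

```text
135 [[248.2, 233.1], [233.8, 227.9], [244.6, 209.8], [255.6, 212.6]] [[422.0, 267.0], [438.0, 313.0], [495.0, 279.0], [486.0, 244.0]] [48.7 66.  35.9 67.9] [  70.6  -30.5 -104.5  160.7] [460.  275.5   4. ]
145 [[248.1, 232.6], [234.2, 227.6], [245.1, 210.4], [255.1, 212.8]] [[423.0, 267.0], [439.0, 311.0], [493.0, 277.0], [485.0, 246.0]] [46.5 63.4 32.5 65.6] [  70.3  -32.  -103.2  160.9] [460.  275.3   4. ]
155 [[247.8, 232.1], [234.8, 227.4], [246.6, 211.1], [254.8, 213.1]] [[425.0, 268.0], [439.0, 309.0], [491.0, 273.0], [484.0, 247.0]] [43.7 63.  26.6 63.1] [  70.5  -35.7 -103.8  160.1] [459.7 274.2   4. ]
side dark 206 223 153 188
```

```bash
cat >> h.py <<'E'
from scipy.spatial.transform import Rotation as Ro
REST=np.array([.4614,.2779]);RY=-19.4; JIG=np.array([.5944,.0259]);JY=9.4
def P(o,yaw,l):
    a=np.radians(yaw);l=np.float64(l).reshape(-1,3); return np.c_[o[0]+np.cos(a)*l[:,0]-np.sin(a)*l[:,1],o[1]+np.sin(a)*l[:,0]+np.cos(a)*l[:,1],l[:,2]]
def go(xyz,yaw):
    s=get_state(); R=Ro.from_euler("xyz",s["orientation"],degrees=True); d=Ro.from_euler("xyz",[180,0,yaw],degrees=True)
    print("shift mm",(R.inv().apply(np.ravel(xyz)-s["ee_pos"])*1e3).round(1),"turn",np.degrees((R.inv()*d).as_rotvec()).round(2))
E
python3 - <<'E'
from h import *
f=P(REST,RY,[[-.032,-.025,0],[-.032,.0277,0],[.032,.0223,0],[.032,-.025,0]]); print("foot top",px("top",f).round(1).tolist(),"side",px("side",f).round(1).tolist())
u=[[x,y,z] for x in(-.02,.014) for y in(-.012,.012) for z in(.014,.083)]; 
for n in("top","side"): q=px(n,P(REST,RY,u)); print(n,"upright",q.min(0).round(1),q.max(0).round(1))
for n,(x,y,W,H) in(("side",(190,145,50,50)),):
    g=cv2.imread("pics/side0.png").astype(float).mean(2)[y:y+H,x:x+W]; print("bg",np.median(g)); m=(g>np.median(g)+25); yy,xx=np.where(m); i=[xx.argmin(),xx.argmax(),yy.argmax()]; print([(xx[k]+x,yy[k]+y) for k in i])
j=P(JIG,JY,[[-.11,-.055,.016],[-.11,.055,.016],[.11,.055,.016],[.11,-.055,.016]]); print("jig side",px("side",j).round(1).tolist())
go([*REST,.13],RY); go([*REST,.022],RY)
E
```

```text
foot top [[249.0, 232.7], [233.3, 227.1], [241.9, 208.5], [255.9, 213.4]] side [[208.8, 188.1], [202.4, 175.7], [225.2, 168.8], [231.4, 179.6]]
top upright [233.7 213.8] [249.3 227.6]
side upright [201.9 150.9] [222.5 179.8]
bg 100.0
[(np.int64(204), np.int64(175)), (np.int64(229), np.int64(174)), (np.int64(208), np.int64(183))]
jig side [[312.9, 230.3], [275.9, 211.5], [323.6, 159.2], [358.5, 174.3]]
shift mm [294.7 173.4 100.7] turn [ 0.11 -0.   -6.38]
shift mm [294.7 173.1 208.7] turn [ 0.11 -0.   -6.38]
```

The positions agree in both views, so I'm moving.

```bash
python3 -m jog '[30,18,5,0,0,-1,0, 60,35,15,0,0,-2,0, 90,53,25,0,0,-3,0, 120,70,35,0,0,-4,0, 150,88,45,0,0,-5,0, 180,106,55,0,0,-6,0, 210,123,65,0,0,-6.4,0, 240,141,75,0,0,-6.4,0, 270,158,88,0,0,-6.4,0, 295,173,100,0,0,-6.4,0, 295,173,100,0,0,-6.4,0, 295,173,100,0,0,-6.4,0]'; python3 -c "
from h import *
cv2.imwrite('pics/s1.png',cv2.resize(get_image('side')[100:220,140:300,::-1],None,fx=5,fy=5)); go([*REST,.022],RY)"
```

```text
t: 1.1
ee_pos: [0.4623, 0.2769, 0.1302]
orientation: [179.9, 0.1, -19.5]
force: [-0.2, -0.0, -0.0]
gripper_width: 0.0855
finger_force: 0.0
shift mm [ -0.7   0.6 109. ] turn [ 0.04  0.01 -0.04]
```

View pics/s1.png

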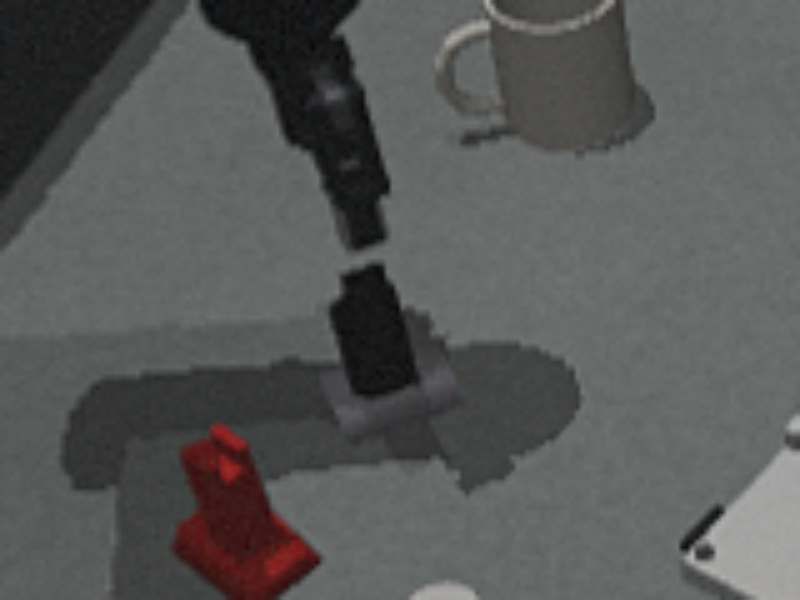

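The open fingers at about pixel (213,147) sit straight above the black rest at (215,165). Descending and gripping.

```bash
python3 -m jog '[0,0,20,0,0,0,0, 0,0,40,0,0,0,0, 0,0,60,0,0,0,0, 0,0,80,0,0,0,0, 0,0,95,0,0,0,0, 0,0,104,0,0,0,0, 0,0,107,0,0,0,0, 0,0,107,0,0,0,0, 0,0,107,0,0,0,0.5, 0,0,107,0,0,0,1, 0,0,107,0,0,0,1, 0,0,107,0,0,0,1]'; python3 -m jog '[0,0,0,0,0,0,1, 0,0,0,0,0,0,1, 0,0,0,0,0,0,1, 0,0,0,0,0,0,1, 0,0,-5,0,0,0,1, 0,0,-15,0,0,0,1, 0,0,-30,0,0,0,1, 0,0,-50,0,0,0,1, 0,0,-70,0,0,0,1, 0,0,-70,0,0,0,1]'
```

```text
t: 2.15
ee_pos: [0.4625, 0.2791, 0.0251]
orientation: [-179.9, -0.0, -19.4]
force: [-0.5, 0.3, 0.8]
gripper_width: 0.039
finger_force: 0.0
t: 2.98
ee_pos: [0.4641, 0.2806, 0.0984]
orientation: [-179.6, -0.2, -19.3]
force: [0.6, 1.2, -2.0]
gripper_width: 0.0235
finger_force: 59.2
```

```bash
python3 -c "
from h import *
t=P(JIG,JY,[-.068,.0035,.1])[0];print(t,get_state()['ee_pos']);go(t,JY)"
```

```text
[0.52674145 0.01824684 0.1       ] [0.46413166 0.28058745 0.09843886]
shift mm [145.9 226.8  -2.6] turn [ -0.34  -0.33 -28.72]
```

```bash
python3 -m jog '[14,22,0,0,0,-3,1, 28,44,0,0,0,-6,1, 43,67,0,0,0,-9,1, 58,90,0,0,0,-12,1, 73,113,0,0,0,-15,1, 88,136,0,0,0,-18,1, 103,160,0,0,0,-21,1, 118,184,0,0,0,-24,1, 132,206,0,0,0,-27,1, 142,220,0,0,0,-28.7,1, 146,227,0,0,0,-28.7,1, 146,227,0,0,0,-28.7,1]'; python3 -m jog '[0,0,0,0,0,0,1, 0,0,0,0,0,0,1]';  python3 -c "
from h import *
t=P(JIG,JY,[-.068,.0035,.041])[0]
a=get_image('side')[130:250,250:370,::-1];b=get_image('top')[130:230,290:370,::-1]
cv2.imwrite('pics/c2.png',np.hstack([cv2.resize(a,(400,400),interpolation=2),cv2.resize(b,(320,400),interpolation=2)]));go(t,JY)"
```

```text
t: 3.98
ee_pos: [0.5241, 0.0147, 0.0935]
orientation: [-180.0, 0.1, 9.1]
force: [-0.1, 0.7, -3.0]
gripper_width: 0.0231
finger_force: 59.4
t: 4.15
ee_pos: [0.5243, 0.0169, 0.094]
orientation: [-180.0, 0.0, 9.3]
force: [0.8, 0.4, -2.4]
gripper_width: 0.0234
finger_force: 59.4
shift mm [ 2.5 -0.7 53.2] turn [-0.01  0.01 -0.  ]
```

View pics/c2.png

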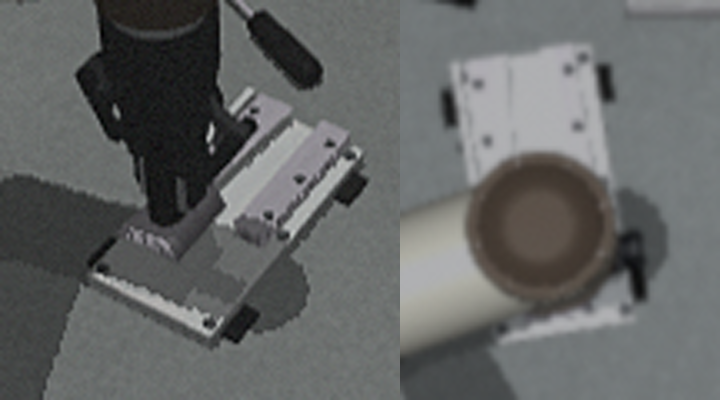

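The foot, at side pixels about (295,198), is aligned with the way and above the apron. I'll lower it and feel for contact.

```bash
python3 -m jog '[1,0,15,0,0,0,1, 2,0,30,0,0,0,1, 2,-1,42,0,0,0,1, 2,-1,47,0,0,0,1, 2,-1,49,0,0,0,1, 2,-1,49,0,0,0,1, 2,-1,49,0,0,0,1]'; python3 -m jog '[0,0,1,0,0,0,1, 0,0,1,0,0,0,1, 0,0,1,0,0,0,1]'; python3 -m jog '[0,0,1,0,0,0,1, 0,0,1,0,0,0,1, 0,0,1,0,0,0,1]'; python3 -m jog '[0,0,1,0,0,0,1, 0,0,1,0,0,0,1, 0,0,1,0,0,0,1]'
```

```text
t: 4.83
ee_pos: [0.5269, 0.0179, 0.0459]
orientation: [-180.0, -0.1, 9.4]
force: [-0.0, -0.6, -2.7]
gripper_width: 0.0233
finger_force: 59.5
t: 5.08
ee_pos: [0.5266, 0.0175, 0.0448]
orientation: [-180.0, -0.1, 9.3]
force: [0.0, -0.8, -2.4]
gripper_width: 0.0236
finger_force: 59.5
t: 5.33
ee_pos: [0.5264, 0.0174, 0.0433]
orientation: [-180.0, 0.0, 9.3]
force: [-0.1, 0.5, -2.2]
gripper_width: 0.0232
finger_force: 59.5
t: 5.58
ee_pos: [0.5263, 0.0175, 0.0422]
orientation: [180.0, 0.0, 9.3]
force: [-0.4, 0.3, -2.6]
gripper_width: 0.0232
finger_force: 59.5
```

```bash
for i in 1 2 3; do python3 -m jog '[0,0,0.7,0,0,0,1, 0,0,0.7,0,0,0,1, 0,0,0.7,0,0,0,1]' | egrep 'ee|force: \[|ori'; done
```

```text
ee_pos: [0.5264, 0.0175, 0.0415]
orientation: [180.0, 0.0, 9.3]
force: [0.2, -0.3, -1.8]
ee_pos: [0.5265, 0.0175, 0.0409]
orientation: [-180.0, -0.0, 9.3]
force: [-0.5, -0.6, -1.7]
ee_pos: [0.5269, 0.0176, 0.0409]
orientation: [180.0, -0.1, 9.4]
force: [-1.0, -0.9, 3.6]
```

Contact. I'll ease off slightly and slide it held towards and into the mouth.

```bash
python3 -m jog '[0,0,-0.4,0,0,0,1, 4,0,-0.4,0,0,0,1, 8,0,-0.4,0,0,0,1, 12,0,-0.4,0,0,0,1, 16,0,-0.4,0,0,0,1, 20,0,-0.4,0,0,0,1, 24,0,-0.4,0,0,0,1, 28,0,-0.4,0,0,0,1, 30,0,-0.4,0,0,0,1, 30,0,-0.4,0,0,0,1]'; for i in 1 2 3; do python3 -m jog '[2,0,0,0,0,0,1, 4,0,0,0,0,0,1, 6,0,0,0,0,0,1, 8,0,0,0,0,0,1, 8,0,0,0,0,0,1]'| egrep 'ee|force: \[|ori'; done
```

```text
t: 7.17
ee_pos: [0.5573, 0.0226, 0.0409]
orientation: [180.0, -0.1, 9.3]
force: [1.3, -0.3, 4.2]
gripper_width: 0.0234
finger_force: 60.4
ee_pos: [0.5647, 0.0238, 0.0409]
orientation: [180.0, -0.1, 9.3]
force: [-0.3, 0.4, 4.9]
ee_pos: [0.5726, 0.0251, 0.0409]
orientation: [180.0, -0.1, 9.3]
force: [-1.6, -0.4, 4.9]
ee_pos: [0.5805, 0.0264, 0.0409]
orientation: [180.0, -0.1, 9.3]
force: [-0.2, 0.3, 4.4]
```

```bash
python3 -m jog '[2,0,0,0,0,0,1, 4,0,0,0,0,0,1, 6,0,0,0,0,0,1, 8,0,0,0,0,0,1, 10,0,0,0,0,0,1, 10,0,0,0,0,0,1]'| egrep 'ee|force: \[|ori'; python3 -m jog '[0,0,0,0,0,0,0.7, 0,0,0,0,0,0,0.4, 0,0,0,0,0,0,0, 0,0,0,0,0,0,0, 0,0,0,0,0,0,0, 0,0,0,0,0,0,0, 0,0,0,0,0,0,0]'; python3 -m jog '[0,0,-20,0,0,0,0, 0,0,-50,0,0,0,0, 0,0,-80,0,0,0,0.3, -30,0,-80,0,0,0,0.7, -65,0,-80,0,0,0,1, -65,0,-80,0,0,0,1, -65,0,-80,0,0,0,1, -65,0,-80,0,0,0,1, -65,0,-80,0,0,0,1, -65,0,-80,0,0,0,1]'; python3 -c "
from h import *
a=get_image('side')[130:250,250:370,::-1];b=get_image('top')[130:230,290:370,::-1]
cv2.imwrite('pics/c3.png',np.hstack([cv2.resize(a,(400,400),interpolation=2),cv2.resize(b,(320,400),interpolation=2)]))
s=get_state();print(P([0,0],-JY,[*(s['ee_pos'][:2]-JIG),s['ee_pos'][2]]))"
```

```text
ee_pos: [0.5903, 0.028, 0.0409]
orientation: [180.0, -0.1, 9.3]
force: [-0.5, 0.3, 5.2]
t: 9.5
ee_pos: [0.5895, 0.0279, 0.0405]
orientation: [-180.0, 0.0, 9.3]
force: [0.3, 0.6, 0.8]
gripper_width: 0.0851
finger_force: 0.0
t: 10.33
ee_pos: [0.5264, 0.0176, 0.1205]
orientation: [180.0, -0.0, 9.3]
force: [0.4, 0.8, -0.3]
gripper_width: 0.0
finger_force: 0.0
[[-0.0687407   0.00289622  0.12033286]]
```

View pics/c3.png

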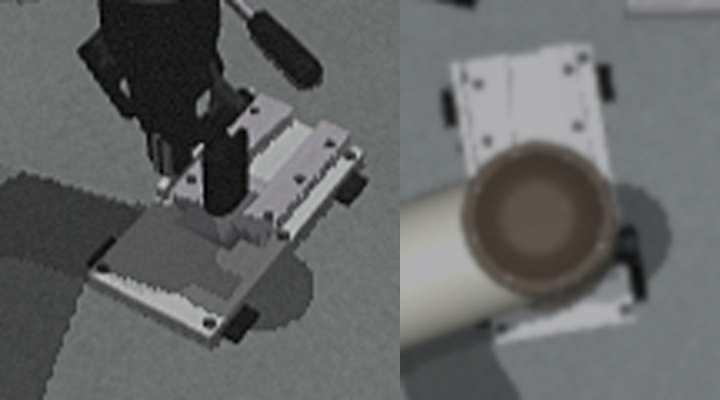

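The nose is between the rails, foot at side pixels about (320,195), and the rest stands upright. Fingers are shut behind it. Lowering and pushing on the rounded back.

```bash
python3 -m jog '[0,1.4,25,0,0,0,1, 0,1.4,50,0,0,0,1, 0,1.4,70,0,0,0,1, 0,1.4,80,0,0,0,1, 0,1.4,83,0,0,0,1, 0,1.4,83,0,0,0,1]'; for i in 1 2 3; do python3 -m jog '[2,0,0,0,0,0,1, 4,0,0,0,0,0,1, 6,0,0,0,0,0,1, 8,0,0,0,0,0,1, 10,0,0,0,0,0,1, 10,0,0,0,0,0,1]'| egrep 'ee|force: \[|ori'; done
```

```text
t: 10.93
ee_pos: [0.5258, 0.0159, 0.0371]
orientation: [180.0, 0.1, 9.3]
force: [0.6, -0.1, 1.0]
gripper_width: -0.0002
finger_force: 0.0
ee_pos: [0.5363, 0.0178, 0.038]
orientation: [-180.0, -0.1, 9.3]
force: [-0.5, -0.1, 0.2]
ee_pos: [0.5459, 0.0193, 0.0376]
orientation: [180.0, -0.0, 9.3]
force: [-0.5, -0.1, -0.4]
ee_pos: [0.5558, 0.0209, 0.0376]
orientation: [180.0, -0.0, 9.3]
force: [0.9, -0.2, -0.8]
```

```bash
for i in 1 2 3 4; do python3 -m jog '[1.5,0,0,0,0,0,1, 3,0,0,0,0,0,1, 4.5,0,0,0,0,0,1, 5,0,0,0,0,0,1]'| egrep 'ee|force: \['; done
```

```text
ee_pos: [0.5602, 0.0216, 0.0375]
force: [-0.3, 0.5, 0.6]
ee_pos: [0.5654, 0.0225, 0.0376]
force: [-0.6, 0.8, -0.8]
ee_pos: [0.5704, 0.0233, 0.0376]
force: [-1.1, 0.3, -0.2]
ee_pos: [0.5753, 0.0241, 0.0376]
force: [-0.7, 0.0, -0.6]
```

```bash
for i in 1 2 3 4 5; do python3 -m jog '[0.7,0,0,0,0,0,1, 1.4,0,0,0,0,0,1, 2,0,0,0,0,0,1, 2,0,0,0,0,0,1]'| egrep 'ee|force: \['; done
```

```text
ee_pos: [0.5771, 0.0244, 0.0376]
force: [-0.6, -0.7, 0.2]
ee_pos: [0.5791, 0.0247, 0.0376]
force: [-0.3, 1.4, 0.5]
ee_pos: [0.5802, 0.0249, 0.0374]
force: [-2.3, -0.2, 0.2]
ee_pos: [0.5813, 0.025, 0.0372]
force: [-6.2, -0.2, 1.7]
ee_pos: [0.582, 0.0251, 0.037]
force: [-9.0, 0.0, 3.9]
```

```bash
python3 -m jog '[0,0,0,0,0,0,1, 0,0,0,0,0,0,1]'| egrep 'ee|force: \['; python3 -m jog '[-3,0,0,0,0,0,1, -6,0,0,0,0,0,1, -10,0,0,0,0,0,1, -10,0,0,0,0,0,1, -10,0,0,0,0,0,1]'| egrep 'ee|force: \['
python3 -m jog '[1,0,0,0,0,0,1, 2,0,0,0,0,0,1, 3,0,0,0,0,0,1, 4,0,0,0,0,0,1, 5,0,0,0,0,0,1, 5,0,0,0,0,0,1]'| egrep 'ee|force: \['; for i in 1 2 3 4; do python3 -m jog '[0.5,0,0,0,0,0,1, 1,0,0,0,0,0,1, 1,0,0,0,0,0,1]'| egrep 'ee|force: \['; done
```

```text
ee_pos: [0.582, 0.025, 0.037]
force: [-7.8, -0.1, 4.4]
ee_pos: [0.5755, 0.0242, 0.0379]
force: [0.0, 0.4, -0.2]
ee_pos: [0.5802, 0.0249, 0.0376]
force: [0.8, -0.4, 0.1]
ee_pos: [0.581, 0.025, 0.0376]
force: [0.2, 0.3, -0.2]
ee_pos: [0.5817, 0.0251, 0.0375]
force: [-0.5, -0.4, 0.4]
ee_pos: [0.5819, 0.0252, 0.0374]
force: [-3.2, 0.5, 0.7]
ee_pos: [0.582, 0.0251, 0.0372]
force: [-5.5, 0.2, 1.9]
```

```bash
for i in 1 2; do python3 -m jog '[0.5,0,-0.3,0,0,0,1, 0.8,0,-0.5,0,0,0,1, 0.8,0,-0.5,0,0,0,1]'| egrep 'ee|force: \['; done;  python3 -c "
from h import *
a=get_image('side')[130:250,250:370,::-1]
cv2.imwrite('pics/c4.png',cv2.resize(a,(600,600),interpolation=2))"
```

```text
ee_pos: [0.582, 0.0251, 0.0372]
force: [-6.3, -0.5, 1.3]
ee_pos: [0.582, 0.0251, 0.0372]
force: [-7.0, 0.6, -1.0]
```

View pics/c4.png

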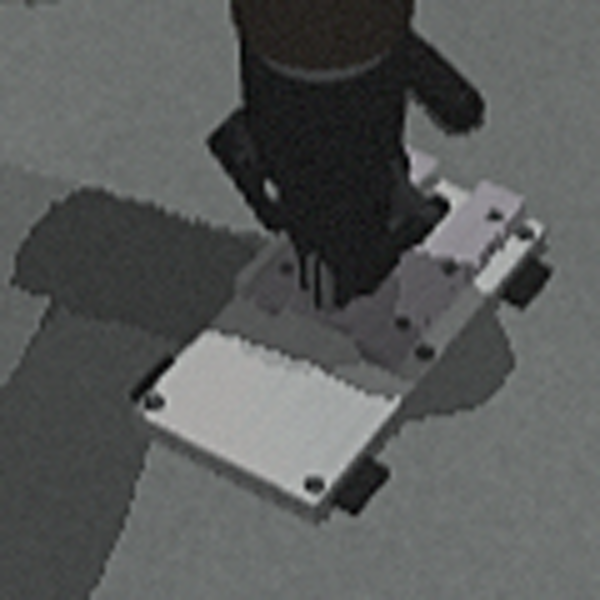

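```bash
python3 -m jog '[0.5,0,0.3,0,0,0,1, 0.5,0,0.3,0,0,0,1, 0.5,0,0.3,0,0,0,1, 0.5,0,0.3,0,0,0,1, 0.5,0,0.3,0,0,0,1]'| egrep 'ee|force: \['; python3 -m jog '[0.4,0,0,0,0,0,1, 0.4,0,0,0,0,0,1, 0.4,0,0,0,0,0,1]'| egrep 'ee|force: \['; python3 -m jog '[0,0,0,0,0,0,1, 0,0,0,0,0,0,1]'| egrep 'ee|force: \['
```

```text
ee_pos: [0.5822, 0.025, 0.0371]
force: [-8.1, -0.3, 1.9]
ee_pos: [0.5822, 0.025, 0.0371]
force: [-8.9, 0.4, 3.8]
ee_pos: [0.5822, 0.025, 0.0371]
force: [-7.8, -0.6, 3.2]
```

```bash
python3 -m jog '[-10,0,0,0,0,0,1, -35,0,0,0,0,0,1, -40,0,-35,0,0,0,1, -40,0,-70,0,0,0,1, -40,0,-110,0,0,0,1, -40,-35,-130,0,0,0,1, -40,-70,-150,0,0,0,1, -40,-105,-150,0,0,0,1, -40,-140,-150,0,0,0,1, -40,-180,-150,0,0,0,1, -40,-215,-150,0,0,0,1, -40,-250,-150,0,0,0,1]'| egrep 'ee|force: \['; python3 -m jog '[0,0,0,0,0,0,1, 0,0,0,0,0,0,1]'|head -1; python3 -c "
from h import *
a=get_image('side');b=get_image('top');cv2.imwrite('pics/side5.png',a[:,:,::-1]);cv2.imwrite('pics/top5.png',b[:,:,::-1])
a=a[150:240,270:365,::-1];b=b[135:220,295:355,::-1]
cv2.imwrite('pics/c5.png',np.hstack([cv2.resize(a,(422,400),interpolation=2),cv2.resize(b,(360,510),interpolation=2)[110:]]))
for l in ([.019,0,.016],[.019,0,.099]): print(px('top',P(JIG,JY,l)),px('side',P(JIG,JY,l)))"
```

```text
ee_pos: [0.5066, 0.2686, 0.189]
force: [0.2, -0.2, -0.0]
t: 20.07
[[324.04618972 171.37703776]] [[322.60114184 187.64226803]]
[[323.28997733 167.67116803]] [[322.17695221 164.65913044]]
```

View pics/c5.png

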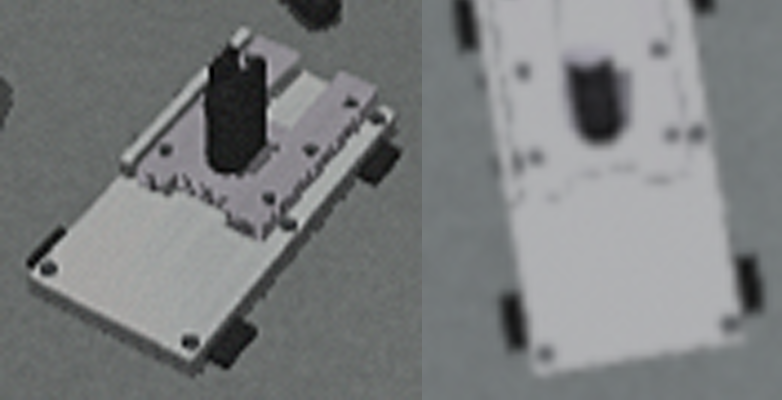

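The foot's tail is inside the way (side pixel about (325,190)), the upright stands vertical, and nothing else has been disturbed. I'll press once more on a slightly shifted line to be sure it's lined up and not just jammed.

```bash
python3 -c "
from h import *
go(P(JIG,JY,[-.045,-.0005,.155])[0],JY); go(P(JIG,JY,[-.045,-.0005,.038])[0],JY)
d=[]
for n in ('top','side'):
    x,y,W,H=(308,155,30,25) if n=='top' else (305,152,30,45)
    g=cv2.imread(f'pics/{n}5.png').mean(2)[y:y+H,x:x+W]; yy,xx=np.where(g<70); print(n,xx.mean()+x,yy.mean()+y)
l=[[.019+a,b,.03+c] for a in(-.018,0,.013) for b in(-.012,.012) for c in(0,.055)]
print(px('top',P(JIG,JY,l)).mean(0),px('side',P(JIG,JY,l)).mean(0))"
```

```text
shift mm [  2.6 251.9  33.3] turn [-0.01 -0.04 -0.06]
shift mm [  2.5 251.9 150.3] turn [-0.01 -0.04 -0.06]
top 323.6125 170.0125
side 321.9123287671233 175.46301369863014
[323.76515262 170.0941158 ] [322.03409564 176.7603155 ]
```

```bash
python3 -m jog '[0,35,0,0,0,0,1, 0,70,0,0,0,0,1, 0,105,0,0,0,0,1, 0,140,0,0,0,0,1, 0,175,0,0,0,0,1, 0,210,0,0,0,0,1, 2,240,15,0,0,0,1, 2,252,30,0,0,0,1, 2,252,30,0,0,0,1, 2,252,65,0,0,0,1, 2,252,95,0,0,0,1, 2,252,120,0,0,0,1]'| egrep 'ee|force: \['; python3 -m jog '[0,0,15,0,0,0,1, 0,0,27,0,0,0,1, 0,0,30,0,0,0,1, 4,0,30,0,0,0,1, 9,0,30,0,0,0,1, 14,0,30,0,0,0,1, 19,0,30,0,0,0,1, 23,0,30,0,0,0,1, 27,0,30,0,0,0,1, 29,0,30,0,0,0,1, 30,0,30,0,0,0,1, 30,0,30,0,0,0,1]'| egrep 'ee|force: \['; for i in 1 2 3 4; do python3 -m jog '[0.5,0,0,0,0,0,1, 1,0,0,0,0,0,1, 1,0,0,0,0,0,1]'| egrep 'ee|force: \['; done
```

```text
ee_pos: [0.549, 0.0172, 0.0676]
force: [-0.3, 0.3, -0.8]
ee_pos: [0.5789, 0.0227, 0.0383]
force: [0.2, 0.6, -0.0]
ee_pos: [0.5797, 0.0228, 0.0383]
force: [0.3, 0.5, -0.9]
ee_pos: [0.5808, 0.023, 0.0384]
force: [-0.7, 0.3, 0.0]
ee_pos: [0.5816, 0.0231, 0.0383]
force: [-0.5, 0.0, 0.4]
ee_pos: [0.5818, 0.0232, 0.038]
force: [-3.3, 0.6, -0.1]
```

```bash
for i in 1 2 3; do python3 -m jog '[0.4,0,-0.2,0,0,0,1, 0.8,0,-0.4,0,0,0,1, 0.8,0,-0.4,0,0,0,1]'| egrep 'ee|force: \['; done
```

```text
ee_pos: [0.582, 0.0232, 0.0381]
force: [-4.5, 1.0, -0.0]
ee_pos: [0.582, 0.0231, 0.0382]
force: [-5.3, 0.8, 0.2]
ee_pos: [0.582, 0.0231, 0.0382]
force: [-7.6, -0.4, 0.2]
```

```bash
for i in 1 2; do python3 -m jog '[0.4,0,0,0,0,0,1, 0.4,0,0,0,0,0,1, 0.4,0,0,0,0,0,1]'| egrep 'ee|force: \['; done; python3 -m jog '[0,0,0,0,0,0,1, 0,0,0,0,0,0,1]'| egrep 'ee|force: \['
```

```text
ee_pos: [0.582, 0.0231, 0.0382]
force: [-7.9, 0.8, 0.3]
ee_pos: [0.582, 0.0231, 0.0382]
force: [-9.3, 0.3, 1.2]
ee_pos: [0.582, 0.0231, 0.0382]
force: [-9.0, -0.3, 1.3]
```

It doesn't move at about 9 N, so it's wedged. Backing off and handing in.

```bash
python3 -m jog '[-10,0,0,0,0,0,1, -35,0,0,0,0,0,1, -40,0,-35,0,0,0,1, -40,0,-70,0,0,0,1, -40,0,-110,0,0,0,1, -40,-30,-130,0,0,0,1, -40,-60,-130,0,0,0,1, -40,-90,-130,0,0,0,1, -40,-100,-130,0,0,0,1, -40,-100,-130,0,0,0,1, -40,-100,-130,0,0,0,1]'
python3 - <<'E'
from h import *
g=get_image('side').mean(2)[152:197,305:335]; yy,xx=np.where(g<70); print(xx.mean()+305,yy.mean()+152)
print(hand_in())
E
```

```text
t: 25.5
ee_pos: [0.5308, 0.1165, 0.1697]
orientation: [-180.0, -0.1, 9.4]
force: [-0.7, -0.4, 0.3]
gripper_width: -0.0003
finger_force: 0.0
321.8152173913044 175.62771739130434
the job is handed in; nothing more can be done
None
```

The rest is seated in the tapered way at about jig x = +19 mm and did not move when pressed again with about 9 N; I let go, touched nothing else on the bench, and handed in at about 25.5 s, with the gib's squeeze itself not measured.

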